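# Walk a die block round to the fence

### The arm

A 6-joint arm with a two-finger parallel gripper is mounted at the origin on a cart in front of the work surface, level with it; the furniture and walls round the work are solid. World frame = base frame: x ahead of the robot, y to its left, z up, the work surface at z = 0. Lengths are in m, angles in degrees, forces in N, time in s.
With the tool pointing down it reaches from about 0.25 to 0.725 m from the base axis. Payload 9.7 kg.
Tool frame: the origin (TCP) lies at the very end of the fingers, on their centre line; the grasp point (between the pads) lies grasp_offset behind it (grasp_offset is the distance from the TCP to the grasp point, in m); z points along the fingers, y is the line along which they close (so a half turn about z gives the same grasp; the last joint's range is limited). The gripper opens to 85 mm and grips with 20 to 120 N. Pads are 22 mm wide; open, the fingers measure 114 mm over their backs; the gripper's body (76 mm by 85 mm) begins 54 mm behind the grasp point. The pads swing forward as they close: fully open they stand 13 mm farther back than shut.
Start: joints at [-76.662, 4.979, 10.078, 95.1, 0, 90], TCP at [0.127, -0.535, 0.231] pointing down, gripper open.
Joint ranges: [-179.16, 179.16], [-48.56, 103.87], [-65.8, 70.77], [-126.05, 130.52], [-82.76, 87.17], [-180, 180]. Speed limits (degrees/s): [127.2, 127.2, 147.25, 180, 180, 180].

### API

Orientations are given as [roll, pitch, yaw] about the fixed x, y, z axes, in that order (R = Rz(yaw) Ry(pitch) Rx(roll)).
In Python, from workcell import get_obs, camera, calibration, job_done, recognise, cut_out, mark_of, grasp_offset gives the robot as it stands.
- The arm moves only by the tool servo_tool, never from a script. Its argument "moves" is a list of rows, each a list of 3 entries, a list of its own where there are three numbers: the turn, a rotation vector about the tool's x, y, z in degrees, then the shift along the tool's x, y, z in m, then the opening in per cent of the stroke, from 0 (shut) to 100 (fully open). In form: [[[ax, ay, az], [x, y, z], claw], ...]. A call has 1 to 12 rows; each row shifts and turns the commanded pose from where the row before left it, along the tool's axes as they then stand; what a row does not reach is not made up. A row lasts 1/10 s, in which the tool goes at most 50 mm and 8.59 degrees, less where a joint would pass 70% of its speed; a pose out of reach is approached as far as the arm can. A call is refused whole if a number of a shift passes 0.05 or a number of a turn 8.59, either way. A call with a gripper value outside its range is refused whole. The fingers move at their own pace and stop on an object; "force" is the grip in N (left out, the last holds). Time passes only in rows, so rows that do not move let the fingers close. It gives the time, the measured TCP pose, the force, the opening and the grip force at its end, in the units of the state.
- get_obs(): the state, without advancing time (a new reading comes with each control period).
- camera(name): name is "scene" or "top"; returns (picture, depth): 420x560x3 uint8, red, green, blue; 420x560 float32, m along the optical axis (not along the pixel's ray), 0 where there is no reading.
- calibration(name): a dict with "camera_matrix" (3x3 intrinsics, pixels), "dist" ([k1, k2, p1, p2, k3] as OpenCV has them; the pictures are not rectified), "R" (3x3) and "t" (3): a world point X has camera coordinates R X + t. Camera axes: x right, y down, z forward; pixel columns grow to the right and rows downward; lengths in m; the calibration is good to about 2 mm. A picture is of the moment at which its call begins. calibration takes no time and is no camera call.
- job_done(): hands the job in; it is judged then, once.
Trained networks look in the newest picture that a camera, given by its name, has taken for a name from the list of things; names that differ only in an ending like _2 or _b are one class to them, and where a whole thing is asked for, a point or a joint stands for the part that bears it (a point fixed in the world has none). Each returns a list of dicts, best first, with "score" (0 to 1); they miss things now and then, are a little off and sometimes report something else, mostly with a low value. They report only what shows in the picture. A call takes as long as a camera call. They do not tell look-alikes from the thing itself.
- recognise(name, camera): "xyz" ([x, y, z] in m, in the coordinates of the camera as it stood for that picture, good to about 4 mm: the middle of the surface that is visible of it).
- cut_out(name, camera): "mask" (420x560 bool, what is visible of it).
- mark_of(name, camera): "xyz" ([x, y, z] in m, in the coordinates of the camera as it stood for that picture, good to about 4 mm: a listed point, or the origin of a listed thing).
The state is a dict: "time": time; "q": joint angles; "qd": joint speeds; "joint_efforts": joint torques, N m; "ee_pos": TCP position; "tcp_rot": TCP orientation; "wrist_force": force on the tool from outside, world axes, zero at the start; "torque": the same for the moment, N m; "opening": finger opening in m; "grasp_force": force on a finger pad.
Only numpy, scipy, OpenCV 4.12 (cv2) and the standard library are available. Lean on these libraries where they do the work, as an engineer would, in place of code of your own. Each camera call takes 0.05 s, during which the arm holds its last target. There are 200 camera calls.

### The job

Turn the heavy die block and slide it up to the dark steel fence until one of its two long sides lies flat against the fence, with no part of the block sticking out past either end of the fence. It is too wide to grip: walk it round by pushing at its corners with the fingertips, without batting it, and never lift or tip it. Leave the small things lying round it (padlock, lock cylinder, cutter wheel, hex key, copper bar) where they are, and finish with the hand clear.

Things in the scene. Friction and masses are not known exactly. Their poses are not given: they have to be found in the camera images.
- die_block: Loose matt grey aluminium block, 0.6 to 1 kg. Foot 95 mm along its x, 125 mm along its y, 28 mm high, upright sides; raised top 87x117 mm, 38 mm high in all, with two 14 mm dowel holes. Origin: centre of the underside, under the centre of mass; z up. Long sides: faces at x = +-47.5 mm, either may meet the fence. Starts 45 to 90 degrees, either way, from lying along it. Slides at 3 to 12 N, stays where left.
- fence: Dark steel angle rail fixed to the desk, 220 mm long along its y, upright plate 40 mm high, 8 mm thick; foot, webs and bolts reach 36 mm behind. Origin: at desk level under the middle of the flat working face, which is the plane x = 0 of this frame and looks along -x, to the robot and the block. z up.
- padlock_40: Brass padlock lying flat beside the work, 50 x 57 x 13 mm. Origin under its middle. Leave alone.
- hex_key: Black L hex key lying beside the work, 32 x 90 x 6 mm. Origin under its middle. Leave alone.
- cutter_wheel: Grey toothed cutter disc lying flat beside the work, 60 mm across, 10 mm thick. Origin under its middle. Leave alone.
- cylinder_60: Brass profile lock cylinder lying beside the work, 66 x 43 x 17 mm. Origin under its middle. Leave alone.
- copper_bar: Copper bar lying beside the work, 26 x 76 x 14 mm. Origin under its middle. Leave alone.
Not all that is in view belongs to the job. What is shaped like the die_block but pink is not meant.

How it is judged (in metres and radians):
At the end, for the whole second after the job is handed in: A long side of the block lies against the fence face: within 0.035 rad of parallel, block centre at most 51 mm in front of the face (47.5 mm is full contact) and within 50 mm of the middle of the fence along it, so neither end overhangs; flat on the desk and at rest (angle between the x axis of die_block and the x axis of fence, either way round below 0.035 rad and x of die_block in the frame of fence above -0.051 m and y of die_block in the frame of fence between -0.05 and 0.05 m and z of die_block in the frame of fence below 0.004 m and angle between die_block's own z axis and vertical below 0.04 rad and linear speed of die_block below 0.01 m/s); the robot touches nothing.
It fails at once if the block is lifted or tipped (height (world z) of die_block above 0.008 m or angle between die_block's own z axis and vertical above 0.12 rad).
It fails at once if the block is batted (moves faster than 0.4 m/s) (linear speed of die_block above 0.4 m/s).
It fails at once if one of the small things beside the work is moved by more than 20 mm (distance of any of padlock_40, hex_key, cutter_wheel, cylinder_60, copper_bar from where it was at the start of the episode above 0.02 m).
It also fails if it takes over 64 s, if anything falls off the work surface, if the arm or the gripper's body presses on something with over 40 N, if the wrist force passes 120 N, or if a joint passes its speed limit or range.

## Working session

There is one attempt and no reset: what is moved stays moved. The work goes in short steps, Python scripts to look and compute and a tool call to move; the robot and the scene stay as the last step left them, time stands still between calls to the robot, and variables do not carry over. Pictures are saved under pics/ and viewed, at most 10 in all, crops included, and the job is handed in when it is done.

Besides the shell and the picture viewer there is one more tool, called as name(argument=value, ...), one argument or row to a line, values as JSON. servo_tool: Moves the arm, as the interface text tells. Its arguments: {"type":"object","properties":{"moves":{"type":"array"},"force":{"type":"number"}},"required":["moves"]}

```bash
ls; mkdir -p pics
cat > h.py <<'E'
import numpy as np, cv2
from workcell import *
def world(name,p):
    c=calibration(name); return np.array(c["R"]).T@(np.array(p)-np.array(c["t"]))
def pts(name,depth,mask):
    c=calibration(name); v,u=np.nonzero(mask&(depth>0)); d=depth[v,u]
    n=cv2.undistortPoints(np.float64(np.c_[u,v])[:,None],np.array(c["camera_matrix"]),np.array(c["dist"]))[:,0]
    P=np.c_[n*d[:,None],d]; return (P-np.array(c["t"]))@np.array(c["R"])
def rect(P):
    (c,s,a)=cv2.minAreaRect(np.float32(P[:,:2]*1000)); return np.round(c,1),np.round(s,1),round(a,1)
E
python3 - <<'E'
from h import *
for n in("top","scene"):
    im,d=camera(n); cv2.imwrite(f"pics/{n}0.png",im[:,:,::-1])
    for o in("die_block","fence","padlock_40","hex_key","cutter_wheel","cylinder_60","copper_bar"):
        for r in cut_out(o,n)[:3]:
            P=pts(n,d,r["mask"]); v,u=np.nonzero(r["mask"])
            if len(P)>5: print(n,o,round(r["score"],2),"px",int(u.mean()),int(v.mean()),len(P),"z",np.percentile(P[:,2],[5,50,95]).round(3),*rect(P))
print(get_obs()["ee_pos"],get_obs()["tcp_rot"],grasp_offset)
E
```

```text
pics
top die_block 0.83 px 247 207 2790 z [0.026 0.037 0.04 ] [540.  104.4] [ 94.5 124.5] 72.8
top die_block 0.55 px 433 209 2929 z [0.021 0.037 0.04 ] [ 543.4 -283. ] [130.8 106.6] 41.1
top fence 0.88 px 248 145 1781 z [0.004 0.01  0.041] [670.7 104.8] [ 37.6 218.4] 4.1
top padlock_40 0.84 px 154 174 298 z [0.006 0.013 0.016] [605.5 299.2] [57.9 43. ] 79.5
top hex_key 0.48 px 174 236 19 z [0.003 0.005 0.01 ] [474.4 254.9] [19.8  4.8] 13.0
top cutter_wheel 0.57 px 352 224 585 z [0.005 0.008 0.011] [ 507.9 -114.2] [54.  60.2] 0.7
top cylinder_60 0.75 px 341 177 527 z [-0.001  0.012  0.018] [608.5 -89.5] [65.7 41.1] 51.4
top copper_bar 0.53 px 146 210 269 z [0.01  0.013 0.016] [529.1 316.8] [73.5 16.5] 52.5
scene die_block 0.74 px 257 237 2067 z [0.008 0.036 0.039] [534.3  94.3] [123.8 126.5] 73.2
scene die_block 0.66 px 333 165 1195 z [0.003 0.035 0.039] [ 551.2 -308.8] [151.6 169.9] 40.1
scene fence 0.71 px 216 222 817 z [0.002 0.02  0.038] [621.6 109.3] [220.9  85.7] 88.0
scene padlock_40 0.58 px 176 281 362 z [0.005 0.012 0.014] [600.3 299.2] [53.7 41.2] 71.7
scene hex_key 0.57 px 241 303 103 z [0.002 0.005 0.007] [452.3 278.8] [23.2 71.2] 41.5
scene cutter_wheel 0.63 px 315 199 276 z [0.002 0.008 0.01 ] [ 508.1 -114.4] [55.6 70. ] 29.8
scene cylinder_60 0.66 px 280 191 247 z [0.001 0.011 0.016] [609.3 -95.8] [71.1 60.1] 52.9
scene copper_bar 0.89 px 197 302 370 z [0.003 0.013 0.015] [527.8 321.4] [77.2 20.5] 48.2
scene copper_bar 0.6 px 278 192 219 z [0.003 0.011 0.016] [603.  -83.4] [59.5 34.2] 54.2
[ 0.12688017 -0.53517613  0.23129612] [ 1.79997329e+02 -7.07968833e-05  1.33371504e+01] 0.0187
```

Run:
```python
import cv2
a=cv2.imread("pics/top0.png")[110:290,110:510]
cv2.imwrite("pics/top0c.png",cv2.resize(a,None,fx=2,fy=2,interpolation=2))
from h import *
# depth-based outline of top raised and fence
im,d=camera("top")
r=cut_out("die_block","top")
for q in r[:2]:
    P=pts("top",d,q["mask"])
    T=P[P[:,2]>.0335]; print("top",rect(T), "z",T[:,2].mean(), "rgb",im[q["mask"]].mean(0))
F=pts("top",d,cut_out("fence","top")[0]["mask"]); T=F[F[:,2]>.032]; print("plate",rect(T),len(T)); print(rect(F))
print(cv2.boxPoints(cv2.minAreaRect(np.float32(T[:,:2]*1000))).round(1))
for o in("die_block","fence"):
  for n in("top","scene"):
    if n=="scene": camera(n)
    for m in mark_of(o,n)[:2]: print(o,n,round(m["score"],2),world(n,m["xyz"]).round(4))
```

```text
top (array([541. , 104.7]), array([ 87.5, 117.1]), 72.9) z 0.0376661831910046 rgb [104.14798206 108.34874095 108.11383236]
top (array([ 541.5, -278.6]), array([119. ,  89.3]), 41.5) z 0.037434148235169315 rgb [199.70537204 119.99833166 144.74774775]
plate (array([664.6, 105.2]), array([ 25.8, 216. ]), 3.7) 522
(array([670.5, 108.7]), array([ 37.5, 225.5]), 4.0)
[[644.7 212.1]
 [658.7  -3.4]
 [684.4  -1.8]
 [670.4 213.8]]
die_block top 0.82 [0.5391 0.1063 0.003 ]
die_block top 0.61 [ 0.546  -0.2841 -0.0012]
die_block scene 0.85 [ 0.5397  0.1117 -0.0022]
die_block scene 0.77 [ 0.5395 -0.2762 -0.0008]
fence top 0.59 [ 0.6539  0.1085 -0.002 ]
fence scene 0.66 [ 0.6522  0.1043 -0.0015]
```

View pics/top0c.png

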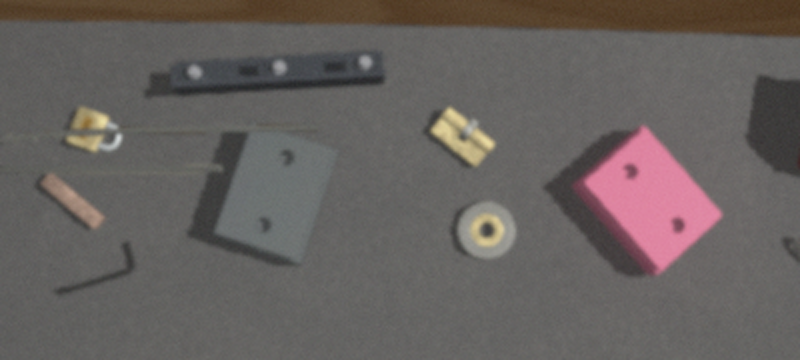

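View pics/scene0.png

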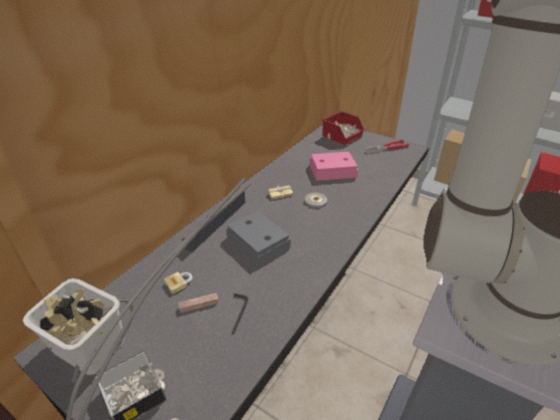

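The top view shows a grey block at crop (275,195), below the fence at (277,70). The pink look-alike is at (650,200). The grey one fits the description: matt grey, 95x125 foot and in front of the fence. Thin pale strands also cross near the block and padlock, at crop rows 130 and 168, and I'll check how high they are before moving.

Run:
```python
from h import *
for n in("top","scene"):
    im,d=camera(n); c=calibration(n); print(n,"cam at",(-np.array(c["R"]).T@np.array(c["t"])).round(2))
    m=np.ones(d.shape,bool); P=pts(n,d,m); v,u=np.nonzero(m&(d>0))
    s=(P[:,2]>.045)&(P[:,0]>.25)&(P[:,0]<.72)&(P[:,1]>-.1)&(P[:,1]<.7)
    Q=np.c_[P[s],u[s],v[s]]; Q=Q[np.argsort(Q[:,1])]; print(len(Q)); print(Q[::max(1,len(Q)//25)].round(3))
im,d=camera("scene")
cv2.imwrite("pics/s1.png",cv2.resize(im[160:400,60:330,::-1],None,fx=2.4,fy=2.4,interpolation=2))
```

```text
top cam at [0.42 0.03 1.03]
5411
[[6.60e-01 5.60e-02 4.50e-02 2.72e+02 1.47e+02]
 [5.88e-01 1.53e-01 1.21e-01 2.18e+02 1.74e+02]
 [5.85e-01 2.03e-01 1.14e-01 1.92e+02 1.76e+02]
 [5.88e-01 2.55e-01 1.12e-01 1.65e+02 1.74e+02]
 [5.81e-01 3.11e-01 1.06e-01 1.37e+02 1.78e+02]
 [5.41e-01 3.69e-01 1.33e-01 1.01e+02 1.96e+02]
 [6.01e-01 4.22e-01 7.40e-02 8.80e+01 1.70e+02]
 [5.94e-01 4.43e-01 6.80e-02 7.90e+01 1.74e+02]
 [6.15e-01 4.49e-01 9.40e-02 7.20e+01 1.61e+02]
 [5.76e-01 4.54e-01 7.40e-02 7.20e+01 1.82e+02]
 [6.04e-01 4.63e-01 8.80e-02 6.60e+01 1.67e+02]
 [6.25e-01 4.69e-01 9.20e-02 6.30e+01 1.56e+02]
 [6.20e-01 4.74e-01 8.00e-02 6.30e+01 1.60e+02]
 [6.08e-01 4.78e-01 1.19e-01 5.20e+01 1.62e+02]
 [6.93e-01 4.84e-01 9.80e-02 5.80e+01 1.22e+02]
 [5.32e-01 4.89e-01 8.70e-02 5.10e+01 2.03e+02]
 [6.06e-01 4.97e-01 8.70e-02 5.00e+01 1.66e+02]
 [6.20e-01 5.03e-01 1.13e-01 4.20e+01 1.56e+02]
 [6.94e-01 5.08e-01 9.50e-02 4.70e+01 1.22e+02]
 [6.84e-01 5.15e-01 5.60e-02 5.20e+01 1.32e+02]
 [5.50e-01 5.25e-01 7.90e-02 3.70e+01 1.94e+02]
 [5.78e-01 5.36e-01 8.20e-02 3.20e+01 1.80e+02]
 [6.10e-01 
[... 765 characters left out ...]
8.90e-02 9.10e+01 3.19e+02]
 [6.14e-01 4.94e-01 9.50e-02 8.00e+01 3.13e+02]
 [5.69e-01 4.99e-01 6.70e-02 9.90e+01 3.39e+02]
 [5.62e-01 5.06e-01 9.60e-02 9.30e+01 3.33e+02]
 [6.29e-01 5.11e-01 1.23e-01 6.00e+01 3.05e+02]
 [6.31e-01 5.16e-01 9.40e-02 6.30e+01 3.18e+02]
 [6.87e-01 5.20e-01 8.60e-02 4.40e+01 3.07e+02]
 [6.03e-01 5.25e-01 7.50e-02 7.20e+01 3.37e+02]
 [6.43e-01 5.29e-01 1.14e-01 4.70e+01 3.12e+02]
 [5.17e-01 5.34e-01 6.70e-02 1.02e+02 3.72e+02]
 [5.67e-01 5.38e-01 9.70e-02 7.30e+01 3.46e+02]
 [6.83e-01 5.44e-01 8.10e-02 3.40e+01 3.19e+02]
 [6.27e-01 5.49e-01 6.40e-02 5.30e+01 3.44e+02]
 [5.11e-01 5.56e-01 5.90e-02 9.40e+01 3.88e+02]
 [5.33e-01 5.87e-01 4.90e-02 7.00e+01 3.99e+02]]
```

View pics/s1.png

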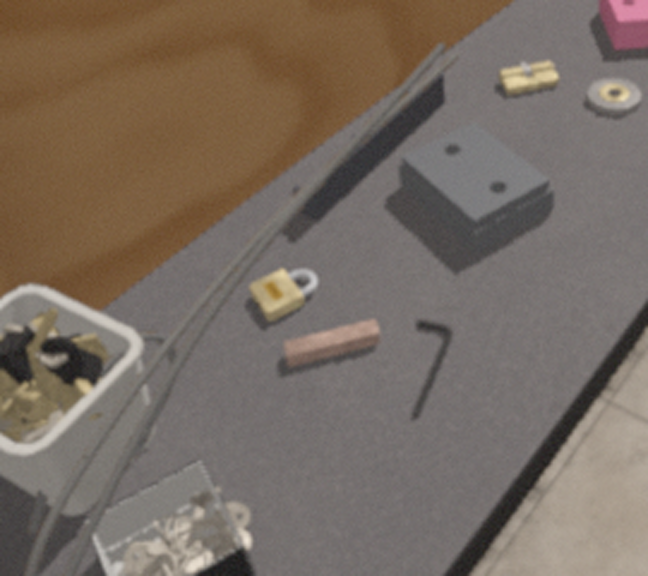

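Run:
```python
from h import *
for n in("top","scene"):
    im,d=camera(n); m=np.ones(d.shape,bool); P=pts(n,d,m)
    s=(P[:,2]>.055)&(P[:,2]<.4)&(P[:,0]>.3)&(P[:,0]<.72)&(P[:,1]>-.1)&(P[:,1]<.4); Q=P[s]; print(n,len(Q))
    for y in np.arange(-.04,.4,.02):
        q=Q[(Q[:,1]>=y)&(Q[:,1]<y+.02)]
        if len(q): 
            q=q[np.argsort(q[:,0])]; g=np.split(q,np.nonzero(np.diff(q[:,0])>.012)[0]+1)
            print(round(y,2),[(len(a),*np.median(a,0)[[0,2]].round(3),a[:,1].min().round(3)) for a in g])
```

```text
top 1180
0.04 [(4, np.float64(0.591), np.float64(0.121), np.float64(0.06))]
0.06 [(40, np.float64(0.59), np.float64(0.123), np.float64(0.062))]
0.08 [(44, np.float64(0.59), np.float64(0.122), np.float64(0.08))]
0.1 [(42, np.float64(0.59), np.float64(0.121), np.float64(0.101))]
0.12 [(7, np.float64(0.541), np.float64(0.193), np.float64(0.138)), (32, np.float64(0.589), np.float64(0.12), np.float64(0.121))]
0.14 [(47, np.float64(0.541), np.float64(0.191), np.float64(0.141)), (31, np.float64(0.589), np.float64(0.119), np.float64(0.14))]
0.16 [(49, np.float64(0.541), np.float64(0.186), np.float64(0.161)), (40, np.float64(0.588), np.float64(0.117), np.float64(0.161))]
0.18 [(43, np.float64(0.54), np.float64(0.181), np.float64(0.181)), (41, np.float64(0.587), np.float64(0.115), np.float64(0.18))]
0.2 [(41, np.float64(0.54), np.float64(0.175), np.float64(0.201)), (43, np.float64(0.588), np.float64(0.115), np.float64(0.2))]
0.22 [(42, np.float64(0.541), np.float64(0.171), np.float64(0.22)), (40, np.float64(0.587), np.float64(0.114), np.float64(0.22))]
0.24 [(40, np.float64(0.541), np.float64(
[... 2273 characters left out ...]
np.float64(0.582), np.float64(0.109), np.float64(0.281))]
0.3 [(45, np.float64(0.539), np.float64(0.15), np.float64(0.3)), (29, np.float64(0.581), np.float64(0.108), np.float64(0.3))]
0.32 [(45, np.float64(0.539), np.float64(0.145), np.float64(0.32)), (42, np.float64(0.579), np.float64(0.105), np.float64(0.32))]
0.34 [(49, np.float64(0.54), np.float64(0.14), np.float64(0.34)), (36, np.float64(0.577), np.float64(0.103), np.float64(0.341))]
0.36 [(51, np.float64(0.539), np.float64(0.134), np.float64(0.36)), (43, np.float64(0.573), np.float64(0.1), np.float64(0.36))]
0.38 [(55, np.float64(0.537), np.float64(0.127), np.float64(0.38)), (47, np.float64(0.571), np.float64(0.098), np.float64(0.38))]
```

Two rigid-looking rods hang over the work: one at x≈0.59, z≈0.12 for y>0.06, the other at x≈0.54, z≈0.19 for y>0.14. I'll lean the hand back about 30° while pushing so its body stays clear of both. First I'll turn the wrist and shut the fingers.

servo_tool(
  moves=[
    [[0,0,-8.5],[0,0,0],0],
    [[0,0,-8.5],[0,0,0],0],
    [[0,0,-8.5],[0,0,0],0],
    [[0,0,-8.5],[0,0,0],0],
  ],
)

```text
time: 1.9
ee_pos: [0.1269, -0.5351, 0.2313]
tcp_rot: [-180.0, -0.0, 47.7]
wrist_force: [0.3, 0.2, -0.4]
opening: 0.0283
grasp_force: 0.0
```

```bash
python3 -c "
from h import *
o=get_obs();print(o['q'],o['tcp_rot'],o['time'])"
```

```text
[-7.66599849e+01  4.97868655e+00  1.00762185e+01  9.50995802e+01
 -6.97576245e-05  5.56505295e+01] [-1.79998270e+02 -1.09813004e-03  4.76894856e+01] 1.9
```

servo_tool(
  moves=[
    [[0,0,-8.5],[0,0,0],0],
    [[0,0,-8.5],[0,0,0],0],
    [[0,0,-8.5],[0,0,0],0],
    [[0,0,-8.5],[0,0,0],0],
    [[0,0,-8.5],[0,0,0],0],
    [[0,0,-8.5],[0,0,0],0],
    [[0,0,-8.5],[0,0,0],0],
  ],
)

```text
time: 2.6
ee_pos: [0.1269, -0.5352, 0.2313]
tcp_rot: [180.0, 0.0, 107.2]
wrist_force: [-0.2, -0.5, 0.1]
opening: 0.0003
grasp_force: 0.0
```

servo_tool(
  moves=[
    [[0,0,0],[0.029,0.0238,0],0],
    [[0,0,0],[0.029,0.0238,0],0],
    [[0,0,0],[0.029,0.0238,0],0],
    [[0,0,0],[0.029,0.0238,0],0],
    [[0,0,0],[0.029,0.0238,0],0],
    [[0,0,0],[0.029,0.0238,0],0],
    [[0,0,0],[0.029,0.0238,0],0],
    [[0,0,0],[0.029,0.0238,0],0],
    [[0,0,0],[0.029,0.0238,0],0],
    [[0,0,0],[0.029,0.0238,0],0],
  ],
)

```text
time: 3.6
ee_pos: [0.2709, -0.1873, 0.2315]
tcp_rot: [180.0, 0.0, 106.8]
wrist_force: [1.0, -1.0, -0.3]
opening: -0.0001
grasp_force: 0.0
```

servo_tool(
  moves=[
    [[0,0,0],[0.029,0.0238,0],0],
    [[0,0,0],[0.029,0.0238,0],0],
    [[0,0,0],[0.029,0.0238,0],0],
    [[0,0,0],[0.029,0.0238,0],0],
    [[0,0,0],[0.029,0.0238,0],0],
    [[0,0,0],[0.029,0.0238,0],0],
    [[0,0,0],[0.029,0.0238,0],0],
    [[0,0,0],[0.029,0.0238,0],0],
    [[0,0,0],[0.029,0.0238,0],0],
    [[0,0,0],[0.029,0.0238,0],0],
  ],
)

```text
time: 4.6
ee_pos: [0.4148, 0.1596, 0.2314]
tcp_rot: [180.0, 0.0, 106.9]
wrist_force: [-0.2, -1.0, 0.6]
opening: -0.0002
grasp_force: 0.0
```

servo_tool(
  moves=[
    [[0,0,-8.5],[0,0,0],0],
    [[0,0,-8.5],[0,0,0],0],
    [[0,0,-8.5],[0,0,0],0],
    [[0,0,-8.5],[0,0,0],0],
    [[0,0,-8.5],[0,0,0],0],
    [[0,0,-8.5],[0,0,0],0],
    [[0,0,-8.5],[0,0,0],0],
    [[0,0,-8.5],[0,0,0],0],
    [[0,0,-8.5],[0,0,0],0],
  ],
)

```text
time: 5.5
ee_pos: [0.4145, 0.1579, 0.2314]
tcp_rot: [180.0, 0.0, -176.3]
wrist_force: [-0.0, 0.6, 1.1]
opening: 0.0002
grasp_force: 0.0
```

servo_tool(
  moves=[
    [[0,-7.5,0],[0,0,0],0],
    [[0,-7.5,0],[0,0,0],0],
    [[0,-7.5,0],[0,0,0],0],
    [[0,-7.5,0],[0,0,0],0],
    [[0,0,0],[0,0,0],0],
  ],
)

```text
time: 6.0
ee_pos: [0.4119, 0.1572, 0.2303]
tcp_rot: [180.0, 30.2, -176.6]
wrist_force: [-0.1, -0.4, -0.2]
opening: 0.0002
grasp_force: 0.0
```

servo_tool(
  moves=[
    [[0,0,0],[0.011,0,0.019],0],
    [[0,0,0],[0.011,0,0.019],0],
    [[0,0,0],[0.011,0,0.019],0],
    [[0,0,0],[0.011,0,0.019],0],
    [[0,0,0],[0.011,0,0.019],0],
    [[0,0,0],[0.011,0,0.019],0],
    [[0,0,0],[0.011,0,0.019],0],
    [[0,0,0],[0.011,0,0.019],0],
    [[0,0,0],[0.011,0,0.019],0],
    [[0,0,0],[0.005,0,0.0087],0],
    [[0,0,0],[0,0,0],0],
  ],
)

```text
time: 7.1
ee_pos: [0.4138, 0.1575, 0.0224]
tcp_rot: [-179.9, 29.8, -176.6]
wrist_force: [-0.5, 0.3, 0.2]
opening: -0.0001
grasp_force: 0.0
```

servo_tool(
  moves=[
    [[0,0,0],[0.0057,0,0.0099],0],
    [[0,0,0],[-0.00866,0,0.005],0],
    [[0,0,0],[-0.00866,0,0.005],0],
    [[0,0,0],[-0.00866,0,0.005],0],
    [[0,0,0],[-0.00866,0,0.005],0],
    [[0,0,0],[-0.00346,0,0.002],0],
    [[0,0,0],[-0.00346,0,0.002],0],
    [[0,0,0],[-0.00346,0,0.002],0],
    [[0,0,0],[-0.00346,0,0.002],0],
    [[0,0,0],[-0.00346,0,0.002],0],
    [[0,0,0],[-0.00346,0,0.002],0],
  ],
)

```text
time: 8.2
ee_pos: [0.4784, 0.1616, 0.0123]
tcp_rot: [180.0, 30.0, -176.7]
wrist_force: [0.2, -0.1, 0.3]
opening: 0.0
grasp_force: 0.0
```

servo_tool(
  moves=[
    [[0,0,0],[-0.00346,0,0.002],0],
    [[0,0,0],[-0.00346,0,0.002],0],
    [[0,0,0],[-0.00346,0,0.002],0],
    [[0,0,0],[-0.00346,0,0.002],0],
    [[0,0,0],[-0.00346,0,0.002],0],
  ],
)

```text
time: 8.7
ee_pos: [0.498, 0.1633, 0.0121]
tcp_rot: [179.9, 29.9, -176.6]
wrist_force: [-5.3, 2.8, 2.8]
opening: -0.0002
grasp_force: 3.0
```

```bash
cat >> h.py <<'E'
def look():
    """block pose from the raised top, both cameras; fence frame by (652,105), 3.8 deg"""
    for n in("top","scene"):
        im,d=camera(n)
        for q in cut_out("die_block","top" if n=="top" else n)[:2]:
            P=pts(n,d,q["mask"]); T=P[(P[:,2]>.0345)&(P[:,2]<.042)]
            if len(T)>50 and T[:,1].mean()>-.1: print(n,round(q["score"],2),len(T),*rect(T))
    o=get_obs(); print(o["time"],np.round(o["ee_pos"],4),np.round(o["tcp_rot"],1),np.round(o["wrist_force"],1))
E
python3 -c "
from h import *
look()
im,_=camera('scene');cv2.imwrite('pics/s2.png',im[:,:,::-1])"
```

```text
top 0.58 2227 [549.6 100.4] [ 86.9 117.3] 65.5
8.9 [0.498  0.163  0.0121] [ 180.    30.  -176.6] [-1.6  2.   0.6]
```

View pics/s2.png

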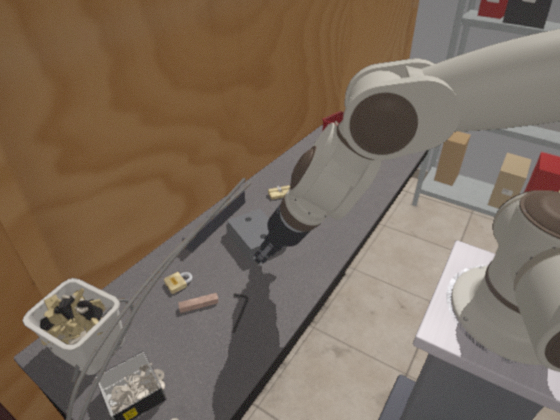

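servo_tool(
  moves=[
    [[0,0,0],[0.00346,0,-0.002],0],
    [[0,0,0],[0,0.01,0],0],
    [[0,0,0],[-0.00346,0,0.002],0],
    [[0,0,0],[-0.00346,0,0.002],0],
    [[0,0,0],[-0.00346,0,0.002],0],
    [[0,0,0],[-0.00346,0,0.002],0],
    [[0,0,0],[-0.00346,0,0.002],0],
    [[0,0,0],[-0.00346,0,0.002],0],
    [[0,0,0],[-0.00346,0,0.002],0],
    [[0,0,0],[-0.00346,0,0.002],0],
  ],
)

```text
time: 9.95
ee_pos: [0.5257, 0.1747, 0.0122]
tcp_rot: [180.0, 30.0, -176.6]
wrist_force: [-4.6, 2.4, 2.4]
opening: 0.0002
grasp_force: 2.4
```

```bash
python3 -c "
from h import *
look()"
```

```text
top 0.91 2174 [558.4  95.9] [ 87.5 117.1] 53.3
10.15 [0.5256 0.1744 0.0122] [ 180.    30.  -176.7] [-0.4  2.3 -0.2]
```

servo_tool(
  moves=[
    [[0,0,0],[-0.00346,0,0.002],0],
    [[0,0,0],[-0.00346,0,0.002],0],
    [[0,0,0],[-0.00346,0,0.002],0],
    [[0,0,0],[-0.00346,0,0.002],0],
  ],
)

```text
time: 10.55
ee_pos: [0.5416, 0.1752, 0.012]
tcp_rot: [-180.0, 30.0, -176.7]
wrist_force: [-2.6, 0.8, 1.1]
opening: -0.0002
grasp_force: 1.6
```

```bash
python3 -c "
from h import *
look()"
```

```text
top 0.66 2120 [563.6  93.2] [ 87.5 116.9] 44.7
scene 0.91 315 [583.9 117.8] [ 31.2 117.8] 37.6
10.75 [0.5416 0.1751 0.0122] [-180.    30.  -176.7] [-0.7 -0.3 -0.5]
```

servo_tool(
  moves=[
    [[0,0,0],[0.0208,0,-0.012],0],
    [[0,0,0],[0.0208,0,-0.012],0],
    [[0,0,0],[0.0208,0,-0.012],0],
    [[0,0,0],[0.0208,0,-0.012],0],
    [[0,0,0],[0,-0.0215,0],0],
    [[0,0,0],[0,-0.0215,0],0],
    [[0,0,0],[0,-0.0215,0],0],
    [[0,0,0],[0,-0.0215,0],0],
    [[0,0,0],[0,0,0],0],
  ],
)

```text
time: 11.65
ee_pos: [0.4507, 0.0818, 0.0124]
tcp_rot: [-180.0, 30.1, -176.8]
wrist_force: [-0.5, 0.3, 0.2]
opening: 0.0
grasp_force: 0.0
```

servo_tool(
  moves=[
    [[0,0,0],[-0.0065,0,0.00375],0],
    [[0,0,0],[-0.0065,0,0.00375],0],
    [[0,0,0],[-0.0065,0,0.00375],0],
    [[0,0,0],[-0.0032,0.0015,0.00186],0],
    [[0,0,0],[-0.0032,0.0015,0.00186],0],
    [[0,0,0],[-0.0032,0.0015,0.00186],0],
    [[0,0,0],[-0.0032,0.0015,0.00186],0],
    [[0,0,0],[-0.0032,0.0015,0.00186],0],
    [[0,0,0],[-0.0032,0.0015,0.00186],0],
    [[0,0,0],[-0.0032,0.0015,0.00186],0],
  ],
)

```text
time: 12.65
ee_pos: [0.4976, 0.0973, 0.0113]
tcp_rot: [-180.0, 29.9, -176.6]
wrist_force: [-6.7, -1.0, 2.4]
opening: -0.0001
grasp_force: 2.6
```

```bash
python3 -c "
from h import *
look()"
```

```text
top 0.68 2160 [574.7  94.5] [ 88.2 116.7] 40.2
12.85 [0.498  0.0972 0.0118] [-180.    30.  -176.6] [-2.  -0.8 -0. ]
```

servo_tool(
  moves=[
    [[0,0,0],[-0.00215,0.0031,0.00125],0],
    [[0,0,0],[-0.00215,0.0031,0.00125],0],
    [[0,0,0],[-0.00215,0.0031,0.00125],0],
    [[0,0,0],[-0.00215,0.0031,0.00125],0],
    [[0,0,0],[-0.00215,0.0031,0.00125],0],
    [[0,0,0],[-0.00215,0.0031,0.00125],0],
  ],
)

```text
time: 13.45
ee_pos: [0.5104, 0.1168, 0.011]
tcp_rot: [-180.0, 29.8, -176.6]
wrist_force: [-31.2, -3.0, 16.7]
opening: 0.0
grasp_force: 14.3
```

```bash
python3 -c "
from h import *
look()"
```

```text
top 0.84 2098 [583.8 101.8] [ 88.1 117.1] 29.8
scene 0.69 1193 [581.6 103.8] [ 87.  120.6] 29.6
13.65 [0.5104 0.1171 0.0111] [ 180.    29.8 -176.6] [-23.2  -0.9  10.5]
```

servo_tool(
  moves=[
    [[0,0,0],[-0.00247,0.0028,0.00142],0],
    [[0,0,0],[-0.00247,0.0028,0.00142],0],
    [[0,0,0],[-0.00247,0.0028,0.00142],0],
    [[0,0,0],[-0.00247,0.0028,0.00142],0],
    [[0,0,0],[-0.00247,0.0028,0.00142],0],
    [[0,0,0],[-0.00247,0.0028,0.00142],0],
  ],
)

```text
time: 14.25
ee_pos: [0.5268, 0.1356, 0.0112]
tcp_rot: [179.9, 29.8, -176.6]
wrist_force: [-12.5, 3.2, 2.2]
opening: 0.0004
grasp_force: 5.5
```

```bash
python3 -c "
from h import *
look()"
```

```text
top 0.85 2057 [593.2 110.5] [ 87.9 117.1] 16.3
scene 0.62 1172 [590.4 113.5] [ 88.  119.3] 16.4
14.45 [0.5276 0.1353 0.0115] [ 179.9   29.9 -176.6] [-5.9  0.8 -0.6]
```

servo_tool(
  moves=[
    [[0,0,0],[-0.00346,0.0005,0.002],0],
    [[0,0,0],[-0.00346,0.0005,0.002],0],
    [[0,0,0],[-0.00346,0.0005,0.002],0],
    [[0,0,0],[-0.00346,0.0005,0.002],0],
    [[0,0,0],[-0.0026,0,0.0015],0],
  ],
)

```text
time: 14.95
ee_pos: [0.5465, 0.1388, 0.0115]
tcp_rot: [179.9, 29.9, -176.6]
wrist_force: [-15.8, 4.7, 3.1]
opening: 0.0
grasp_force: 8.3
```

```bash
python3 -c "
from h import *
look()"
```

```text
top 0.63 2118 [605.4 106.6] [ 88.2 117.5] 4.3
scene 0.68 1074 [602.6 108.9] [ 90.1 119.3] 4.0
15.15 [0.5463 0.1388 0.0115] [ 179.9   29.9 -176.6] [-8.7  5.   0.1]
```

servo_tool(
  moves=[
    [[0,0,0],[0.0087,0,-0.005],0],
    [[0,0,0],[0,-0.016,0],0],
    [[0,0,0],[0,-0.016,0],0],
    [[0,0,0],[-0.00346,0,0.002],0],
    [[0,0,0],[-0.0026,0,0.0015],0],
    [[0,0,0],[-0.0017,0,0.001],0],
    [[0,0,0],[-0.0017,0,0.001],0],
    [[0,0,0],[-0.0009,0,0.0005],0],
  ],
)

```text
time: 15.95
ee_pos: [0.5493, 0.106, 0.012]
tcp_rot: [-180.0, 29.8, -176.6]
wrist_force: [-41.0, -4.1, 30.4]
opening: -0.0001
grasp_force: 20.3
```

Firm contact. I'll ease off, back clear and lift the hand away, then check.

servo_tool(
  moves=[
    [[0,0,0],[0.0026,0,-0.0015],0],
    [[0,0,0],[0.0052,0,-0.003],0],
    [[0,0,0],[0.0173,0,-0.01],0],
    [[0,0,0],[0.026,0,-0.015],0],
    [[0,0,0],[0.026,0,-0.015],0],
    [[0,0,0],[0.026,0,-0.015],0],
    [[0,0,0],[0,0,-0.04],0],
    [[0,0,0],[0,0,-0.04],0],
    [[0,0,0],[0,0,-0.04],0],
    [[0,0,0],[0,0,0],0],
  ],
)

```text
time: 16.95
ee_pos: [0.3903, 0.1041, 0.1226]
tcp_rot: [-179.7, 29.3, -176.7]
wrist_force: [1.1, -0.1, -0.7]
opening: -0.0001
grasp_force: 0.0
```

Run:
```python
from h import *
look(); im,d=camera("top")
cv2.imwrite("pics/t2.png",cv2.resize(im[120:260,130:370,::-1],None,fx=3.3,fy=3.3,interpolation=2))
im2,d2=camera("top"); 
P=pts("top",d2,np.ones(d2.shape,bool)); s=(abs(P[:,0]-.665)<.05)&(P[:,1]>.0)&(P[:,1]<.21)&(P[:,2]>.036)&(P[:,2]<.05)
# plate top (front edge per y bin)
Q=P[s]; Q=Q[Q[:,0]>.649]; ys=[];xs=[]
for y in np.arange(0,.21,.005):
    q=Q[(Q[:,1]>=y)&(Q[:,1]<y+.005)]
    if len(q)>2: ys.append(y+.0025); xs.append(q[:,0].min())
k=np.polyfit(ys,xs,1); print("fence front fit",k,np.degrees(np.arctan(-k[0])), [a for a in np.round(xs,4)])
```

```text
top 0.76 2103 [605.1 106.3] [ 88.5 117. ] 4.3
scene 0.66 1187 [604.2 107.8] [ 91.9 120.5] 4.4
17.15 [0.3888 0.1028 0.1163] [-179.6   28.9 -176.6] [ 0.6 -0.4  0.5]
fence front fit [-0.04686159  0.65756965] 2.683008235102464 [np.float64(0.6599), np.float64(0.6601), np.float64(0.6603), np.float64(0.6591), np.float64(0.6593), np.float64(0.6594), np.float64(0.6579), np.float64(0.6589), np.float64(0.6577), np.float64(0.6573), np.float64(0.6508), np.float64(0.6491), np.float64(0.6501), np.float64(0.6502), np.float64(0.6503), np.float64(0.6497), np.float64(0.6494), np.float64(0.6497), np.float64(0.6532), np.float64(0.6535), np.float64(0.6536), np.float64(0.6521), np.float64(0.6527), np.float64(0.6516), np.float64(0.652), np.float64(0.6511), np.float64(0.6516), np.float64(0.6508), np.float64(0.6497), np.float64(0.6507), np.float64(0.6512), np.float64(0.6496), np.float64(0.6492), np.float64(0.6507), np.float64(0.649), np.float64(0.6504), np.float64(0.6501), np.float64(0.6505), np.float64(0.6501), np.float64(0.6494), np.float64(0.6497), np.float64(0.6499)]
```

View pics/t2.png

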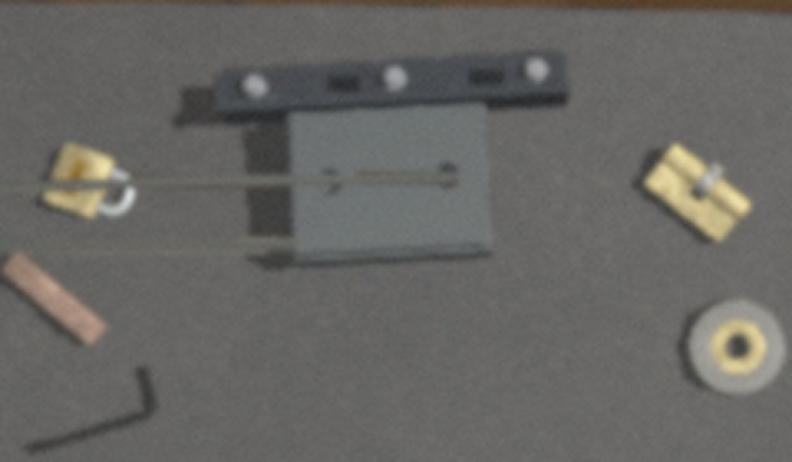

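The block lies square against the fence (centre about 47 mm in front of it, 4.3° against about 3.8°) and is near mid-fence. The small things look unmoved and the hand is clear.

```bash
python3 -c "
from workcell import *
print(job_done())"
```

```text
the job is handed in; nothing more can be done
None
```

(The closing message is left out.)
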